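# Interlock aluminium channels on the packing stand

## Task

Take the loose channel that lies open side up and lay it, still open side up, on the sloping stand close along the channel already packed there, on the side away from the stand's kerb (less than a centimetre between them, parallel, its lower end down at the lip). Then take the channel that lies open side down and set it, still open side down and without dropping it, astride the two so that one leg reaches fully down into each of them and its lower end is at the lip too. Keep the packed channel where it is and do not disturb the other things on the table.

Things in the scene. Friction and masses are not known exactly. Their poses are not given: they have to be found in the camera images.
- deck: plywood deck of the fixed stand, sloping 30 degrees up towards the robot's right. Origin on its surface at the middle of its lower edge, 45 mm above the table; x up the slope (154 mm of deck), y along the lip away from the robot (deck to +-88), z square out of it. Lip 22 mm high along the lower edge (x<0), kerb 20 mm high along the far edge (inner face y=+85); edge near the robot and upper edge open.
- channel_packed_mid (a point): middle of the loose aluminium U-channel already on the deck near the kerb, open side up. All 3 channels are alike: 130 mm long, 64 wide outside, 34 high, web and legs 8 mm thick, 48 mm clear between the legs, about 0.3 kg. x along it, up the slope, y across, to the kerb, z out of the deck; underside on the deck, lower end about 3 mm from the lip.
- channel_up_mid (a point): middle of the loose U-channel that starts on the table open side up: 17 mm above its underside, web (8 mm) below, two upright legs at y = +28 and -28 mm (leg middles) whose tops are 17 mm above this point. x along its length, y across, z up. The legs can be pinched from above (8 mm).
- channel_down_mid (a point): middle of the loose U-channel that starts on the table open side down: 17 mm above the feet of its legs, web on top with its upper face 17 mm above this point. x along its length, y across (64 mm outside), z up. Fully interlocked it lies 8 mm farther out of the deck than the two channels under it, its web only 8 mm proud of their rims.
- small_tin: white sample tin, 62 mm across, 70 mm high, origin under its middle, a bystander
- tin: dark sample tin, 68 mm across, 82 mm high, origin under its middle, a bystander
- brush: wooden bench brush, 205 mm long, 30 mm wide and high, lying, a bystander
- grease: brown tin with a pale lid, 74 mm across, 60 mm high, origin under its middle, a bystander
There are look-alikes about, which are no part of the job. What is shaped like the part that bears channel_packed_mid but black is not meant.

How it is judged:
On the way, in this order (a step that is already met when the one before it is completed fails the run):
1. the open-up channel lies close along the packed one on the side away from the kerb, lower end at the lip, and is let go (z of channel_up_mid in the frame of deck between 0.013 and 0.021 m and x of channel_up_mid in the frame of deck between 0.06 and 0.08 m and angle between the z axis of each of channel_up_mid, channel_packed_mid and the z axis of deck, either way round below 0.1 rad and angle between the x axis of channel_up_mid and the x axis of channel_packed_mid, either way round below 0.1 rad and angle between channel_up_mid's own z axis and vertical below 0.75 rad and y of channel_up_mid in the frame of channel_packed_mid between -0.076 and -0.061 m and z of channel_packed_mid in the frame of deck between 0.013 and 0.021 m and distance of channel_packed_mid from where it was at the start of the episode below 0.02 m and contact force between the fingers and channel_up below 0.1 N and linear speed of channel_up below 0.02 m/s), for 0.2 s.
2. the open-down channel is still in the fingers when its legs are within 8 mm of fully down in the two channels (set down, not dropped) (z of channel_down_mid in the frame of deck between 0.015 and 0.033 m and y of channel_down_mid in the frame of channel_packed_mid between -0.056 and -0.012 m and contact force between the fingers and channel_down above 0.5 N), for 0.05 s.
At the end, for the whole second after the job is handed in: All three channels rest flat on the slope (0.1 rad), parallel (0.1 rad), lower ends within 15 mm of the lip, still. The packed one is within 20 mm of its start, the open-up one on its side away from the kerb at most 12 mm away, the open-down one astride with a leg in each, 8 mm (within 4) higher (z of channel_up_mid in the frame of deck between 0.013 and 0.021 m and x of channel_up_mid in the frame of deck between 0.06 and 0.08 m and angle between the z axis of each of channel_up_mid, channel_packed_mid, channel_down_mid and the z axis of deck, either way round below 0.1 rad and angle between the x axis of each of channel_up_mid, channel_down_mid and the x axis of channel_packed_mid, either way round below 0.1 rad and angle between each of channel_up_mid, channel_down_mid's own z axis and vertical below 0.75 rad and y of channel_up_mid in the frame of channel_packed_mid between -0.076 and -0.061 m and z of channel_packed_mid in the frame of deck between 0.013 and 0.021 m and distance of channel_packed_mid from where it was at the start of the episode below 0.02 m and z of channel_down_mid in the frame of deck between 0.021 and 0.029 m and x of channel_down_mid in the frame of deck between 0.06 and 0.08 m and y of channel_down_mid in the frame of channel_packed_mid between -0.056 and -0.012 m and linear speed of each of channel_packed, channel_up, channel_down below 0.02 m/s); the robot touches nothing.
It fails at once if the packed channel is shifted by more than 30 mm (distance of channel_packed_mid from where it was at the start of the episode above 0.03 m).
It fails at once if a bystander (either sample tin, brush or brown tin) is shifted by more than 30 mm (distance of any of small_tin, tin, brush, grease from where it was at the start of the episode above 0.03 m).
It also fails if it takes over 72 s, if anything falls off the work surface, if the arm or the gripper's body presses on something with over 40 N, if the wrist force passes 120 N, or if a joint passes its speed limit or range.

## Robot

A 7-joint arm with a two-finger parallel gripper is mounted at the origin on a cart in front of the work surface, level with it; the furniture and walls round the work are solid. World frame = base frame: x ahead of the robot, y to its left, z up, the work surface at z = 0. Lengths are in m, angles in rad, forces in N, time in s.
With the tool pointing down it reaches from about 0.425 to 0.95 m from the base axis. Payload 4.7 kg.
Tool frame: the origin (TCP) lies on the centre line of the jaws, within the pads' length; the fingertips stand 19 mm ahead of it and the grasp point (between the pads) is the TCP; z points along the fingers, y is the line along which they close (so a half turn about z gives the same grasp; the last joint's range is limited). The gripper opens to 87 mm and grips with 3 to 60 N. Pads are 19 mm wide; open, the fingers measure 117 mm over their backs; the gripper's body (75 mm by 190 mm) begins 51 mm behind the grasp point.
Start: joints at [-1.214, 0.469, -0.049, 1.532, 0.024, 1.141, -0.082], TCP at [0.254, 0.625, 0.242] pointing down, gripper open.
Joint ranges: [-2.59, 2.59], [-0.33, 1.99], [-1.39, 1.29], [0.1, 2.45], [-1.04, 4.18], [0.21, 1.99], [-2.66, 2.66]. Speed limits (rad/s): [2.57, 2.57, 3.14, 3.14, 3.14, 3.14, 3.14].

## Interface

Orientations are given as a unit quaternion [w, x, y, z].
In Python, from rig import get_obs, eyes, r, nets gives the robot as it stands. The module is installed in compiled form; this text tells all that it offers.
- The arm moves only by the tool carry_out, never from a script. Its argument "steps" is a list of rows, each an object with "claw": the finger opening in m, from 0 to 0.087; "dp": the shift along the tool's x, y, z in m, a list of three; "turn": the turn about the tool's z in degrees. A call has exactly 10 rows; each row is the pose to reach, as a shift and turn from the pose commanded when the call began, along the tool's axes at that moment; what a row does not reach only later rows make up. A row lasts 1/12 s, in which the tool goes at most 41.7 mm and 7.16 degrees, less where a joint would pass 70% of its speed; a pose out of reach is approached as far as the arm can. A call with a gripper value outside its range is refused whole. The fingers move at their own pace and stop on an object; "force" is the grip in N (left out, the last holds). Time passes only in rows, so rows that repeat a pose let the fingers close, or fill a call up. It gives the time, the measured TCP pose, the force, the opening and the grip force at its end, in the units of the state.
- get_obs(): the state, without advancing time (a new reading comes with each control period).
- eyes.read_camera(name): name is "side" or "top"; returns the picture (384x512x3 uint8, red, green, blue); there is no depth.
- eyes.camera_info(name): a dict with "intrinsics" (3x3 intrinsics, pixels), "R" (3x3) and "t" (3): a world point X has camera coordinates R X + t. Camera axes: x right, y down, z forward; pixel columns grow to the right and rows downward; lengths in m; the calibration is good to about 2 mm. A picture is of the moment at which its call begins. camera_info takes no time and is no camera call.
- r.job_done(): hands the job in; it is judged then, once.
Trained networks look in the newest picture that a camera, given by its name, has taken for a name from the list of things; names that differ only in an ending like _2 or _b are one class to them, and where a whole thing is asked for, a point or a joint stands for the part that bears it (a point fixed in the world has none). Each returns a list of dicts, best first, with "score" (0 to 1); they miss things now and then, are a little off and sometimes report something else, mostly with a low value. They report only what shows in the picture. A call takes as long as a camera call. They do not tell look-alikes from the thing itself.
- nets.masks_of(camera, query): "region" (384x512 bool, what is visible of it) and "point" ([column, row] in pixels, amid what is visible of it).
The state is a dict: "t": time; "joint_positions": joint angles; "dq": joint speeds; "joint_efforts": joint torques, N m; "eef_pos": TCP position; "tool_rot": TCP orientation; "contact_force": force on the tool from outside, world axes, zero at the start; "moment": the same for the moment, N m; "width": finger opening in m; "gripper_force": force on a finger pad.
Only numpy, scipy, OpenCV 4.12 (cv2) and the standard library are available. Lean on these libraries where they do the work, as an engineer would, in place of code of your own. Each camera call takes 0.05 s, during which the arm holds its last target. There are 200 camera calls.

## Working session

There is one attempt and no reset: what is moved stays moved. The work goes in short steps, Python scripts to look and compute and a tool call to move; the robot and the scene stay as the last step left them, time stands still between calls to the robot, and variables do not carry over. Pictures are saved under pics/ and viewed, at most 10 in all, crops included, and the job is handed in when it is done.

Besides the shell and the picture viewer there is one more tool, called after ">>>" by a JSON object that holds its "name" and its "arguments", one argument or row to a line. carry_out: Moves the arm, as the interface text tells. Its arguments: {"type":"object","properties":{"steps":{"type":"array","items":{"type":"object","properties":{"claw":{"type":"number"},"dp":{"type":"array","items":{"type":"number"}},"turn":{"type":"number"}}}},"force":{"type":"number"}},"required":["steps"]}

```bash
mkdir -p pics; python3 - <<'E'
from rig import get_obs, eyes, r, nets
import cv2,numpy as np
a=eyes.read_camera("side");b=eyes.read_camera("top")
np.save('side0.npy',a);np.save('top0.npy',b)
cv2.imwrite('pics/side0.png',cv2.resize(a,(800,600))[:,:,::-1]);cv2.imwrite('pics/top0.png',cv2.resize(b,(800,600),interpolation=cv2.INTER_CUBIC)[:,:,::-1])
for c in("side","top"):
  i=eyes.camera_info(c);print(c,i['intrinsics'],i['R'],i['t'],-i['R'].T@i['t'])
o=get_obs();print(o)
for c in("side","top"):
  for q in("channel_up_mid","channel_down_mid","channel_packed_mid","deck"):
    print(c,q,[(round(d['score'],2),np.round(d['point']),d['region'].sum()) for d in nets.masks_of(c,q)])
E
```

```text
side [[388.96685711   0.         266.5637676 ]
 [  0.         388.96685711 190.18104001]
 [  0.           0.           1.        ]] [[ 0.85095985 -0.52521019  0.00464683]
 [-0.26840705 -0.44245113 -0.85568374]
 [ 0.45146981  0.72690526 -0.51747826]] [-0.48774406  0.17487419  1.35263444] [-0.14868554 -1.16203195  0.85186238]
top [[404.83077926   0.         258.87660727]
 [  0.         404.83077926 183.14368861]
 [  0.           0.           1.        ]] [[-0.02431    -0.99967084 -0.00819967]
 [-0.98488831  0.02535579 -0.17132453]
 [ 0.17147605  0.00391086 -0.98518053]] [-0.0212039   0.55446543  1.3437723 ] [ 0.31514629 -0.04051113  1.41867797]
{'t': 0.1, 'joint_positions': array([-1.21387186,  0.46934869, -0.04860758,  1.53357331,  0.02407722,
        1.14097552, -0.08233123]), 'dq': array([-0.00105177, -0.00107873, -0.00110183, -0.00237814, -0.00182286,
        0.00138619, -0.00155177]), 'joint_efforts': array([ 5.99741979e-04, -5.09170246e+01, -8.11782922e-02, -2.36827093e+01,
       -6.15789718e-02,  3.45103664e-02,  6.08916957e-05]), 'eef_pos': array([0.25380323, 0.62492704, 0.240
[... 167 characters left out ...]
ent': array([ 0.02212195, -0.00847415, -0.00483234]), 'gripper_force': 0.0, 'width': 0.0870712186277484}
side channel_up_mid [(0.68, array([212., 171.]), np.int64(385))]
side channel_down_mid [(0.88, array([294., 250.]), np.int64(785))]
side channel_packed_mid [(0.57, array([264., 224.]), np.int64(477)), (0.52, array([260., 173.]), np.int64(240))]
side deck [(0.7, array([241., 181.]), np.int64(219))]
top channel_up_mid [(0.67, array([159., 215.]), np.int64(803))]
top channel_down_mid [(0.98, array([350., 210.]), np.int64(790))]
top channel_packed_mid [(0.66, array([297., 214.]), np.int64(735)), (0.61, array([239., 178.]), np.int64(738))]
top deck [(0.88, array([243., 203.]), np.int64(1387))]
```

View pics/top0.png

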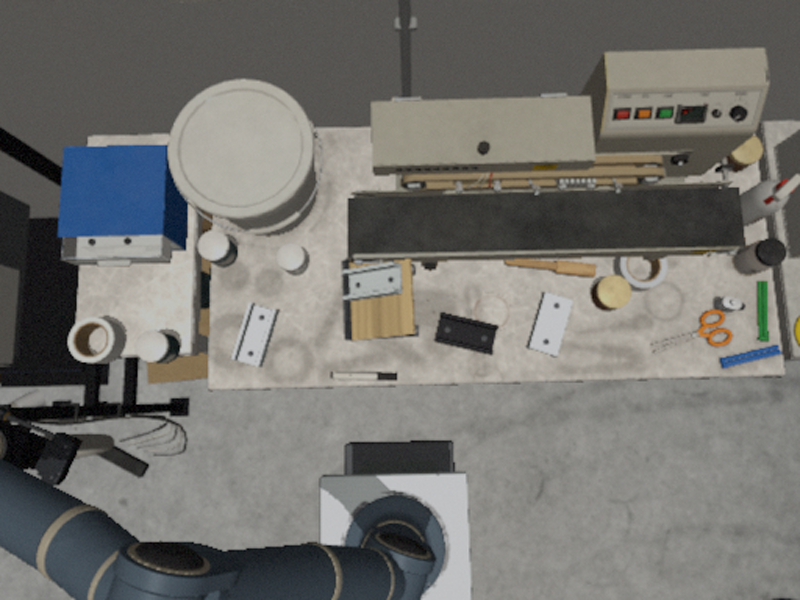

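View pics/side0.png

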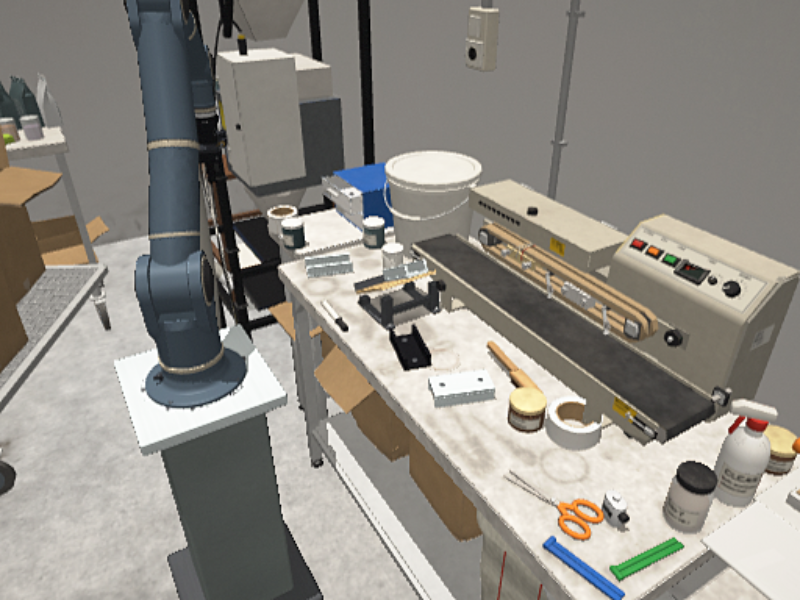

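Top picture (800×600 scale): the open-up channel is at (255,335) with two leg lines. The open-down channel is at (550,323) with a flat top. The packed one is on the wooden deck at (372,280). A black look-alike at (466,333) is not wanted. In native pixels the candidates are up (159,215), down (350,210), packed (239,178) and black (297,214).

Next I'll fit the poses and check them in one crop.

```bash
cat > fit.py <<'E'
import numpy as np,cv2
from scipy.optimize import minimize
from scipy.spatial.transform import Rotation as Ro
from rig import eyes,nets
CI={c:eyes.camera_info(c) for c in("side","top")}
def proj(c,X):
    i=CI[c];p=(np.asarray(X)@i['R'].T+i['t'])@i['intrinsics'].T;return p[:,:2]/p[:,2:]
def box(a,b):return np.array([[x,y,z] for x in(a[0],b[0]) for y in(a[1],b[1]) for z in(a[2],b[2])])
def chan(up):  # in mm frame ->m
    s=1 if up else -1
    z=sorted([-17*s,-9*s])
    return [box((-65,-32,z[0]),(65,32,z[1]))/1e3,box((-65,-32,-17),(65,-24,17))/1e3,box((-65,24,-17),(65,32,17))/1e3]
S=4
def render(c,parts,R,p):
    m=np.zeros((384*S,512*S),np.uint8)
    for b in parts:
        q=(proj(c,b@R.T+p)+.5)*S-.5
        cv2.fillConvexPoly(m,cv2.convexHull(np.round(q*16).astype(np.int32)),255,shift=4)
    return cv2.resize(m,(512,384),interpolation=cv2.INTER_AREA)/255.
def loss(masks,parts,R,p):
    L=0
    for c,m in masks.items():
        q=render(c,parts,R,p);L+=1-np.minimum(q,m).sum()/np.maximum(q,m).sum()
    return L
def flat(v):  # x,y,yaw
    return Ro.from_euler('z',v[2]*10).as_matrix(),np.array([v[0],v[1],.017])
def deckR(yaw):
    R0=np.array([[0,1,0],[-np.cos(np.pi/6),0,.5],[.5,0,np.cos(np.pi/6)]]).T.T
    R0=np.column_stack([[0,-np.cos(np.pi/6),.5],[1,0,0],[0,.5,np.cos(np.pi/6)]])
    return Ro.from_euler('z',yaw).as_matrix()@R0
def ondeck(v,h=.017): # deck origin-ish point under channel: x,y of lip point, yaw; channel centre at deck x=68
    R=deckR(v[2]*10);return R,np.array([v[0],v[1],.045])+R@np.array([.068,0,h])
def solve(masks,parts,f,v0):
    best=None
    for d in(-.03,0,.03):
        v=np.array(v0,float);v[2]+=d*.3
        r=minimize(lambda u:loss(masks,parts,*f(u)),v,method='Nelder-Mead',options=dict(initial_simplex=[v,v+[.01,0,0],v+[0,.01,0],v+[0,0,.015]],xatol=1e-4,fatol=1e-4))
        if best is None or r.fun<best.fun:best=r
    return best
def get(c,q,near):
    ds=[d for d in nets.masks_of(c,q) if np.hypot(*(np.array(d['point'])-near))<20]
    return ds[0]['region'].astype(float) if ds else None
def ray(c,uv,z):
    i=CI[c];d=i['R'].T@np.linalg.inv(i['intrinsics'])@[uv[0],uv[1],1];o=-i['R'].T@i['t'];return o+d*(z-o[2])/d[2]
E
python3 - <<'E'
from fit import *
a=eyes.read_camera("side");b=eyes.read_camera("top");im={'side':a,'top':b}
out=b.copy();pts={}
for n,q,up,f,nt,ns in(("up","channel_up_mid",1,flat,(159,215),(212,171)),("down","channel_down_mid",0,flat,(350,210),(294,250)),("packed","channel_packed_mid",1,ondeck,(239,178),(260,173))):
    mt,ms=get("top",q,nt),get("side",q,ns)
    p=ray("top",nt,.03 if f is flat else .1)
    if f is flat:
        v0=[p[0],p[1],(.03 if n=='up' else -.03)]
        v0[2]={'up':-.02,'down':-.02}[n]
    else: v0=[p[0],p[1]+.05,0]
    for M in({'top':mt,'side':ms},{'top':mt},{'side':ms}):
        if any(m is None for m in M.values()):print('none');continue
        bb=None
        for y0 in ((-.03,.03,-.015,.015) if f is flat else(0,)):
            r=solve(M,chan(up),f,[v0[0],v0[1],y0])
            if bb is None or r.fun<bb.fun:bb=r
        R,P=f(bb.x);print(n,list(M),'loss',round(bb.fun,3),'mid',np.round(P,4),'yawdeg',round(np.degrees(bb.x[2]*10),1),'v',np.round(bb.x,4))
        if len(M)==2:pts[n]=(R,P,up)
V=[]
for c,(x0,y0,w,h) in(("top",(140,150,260,90)),("side",(180,140,160,130))):
    k=800/260 if c=='top' else 290/130
    crop=cv2.resize(im[c][y0:y0+h,x0:x0+w],None,fx=k,fy=k,interpolation=cv2.INTER_CUBIC)
    for n,(R,P,up) in pts.items():
        for bx in chan(up):
            h_=cv2.convexHull(((proj(c,bx@R.T+P)+.5-[x0,y0])*k).astype(np.int32));cv2.polylines(crop,[h_],True,(255,0,0),1)
    V.append(crop)
W=800;V=[cv2.copyMakeBorder(v,0,0,0,W-v.shape[1],cv2.BORDER_CONSTANT) if v.shape[1]<W else v[:,:W] for v in V]
cv2.imwrite('pics/fit0.png',np.vstack(V)[:600,:,::-1])
m=[d for d in nets.masks_of("top","deck")][0]['region']
c,_=cv2.findContours(m.astype(np.uint8),0,2);c=max(c,key=len);print(cv2.approxPolyDP(c,2,True)[:,0])
E
```

```text
up ['top', 'side'] loss 0.134 mid [0.457  0.3013 0.017 ] yawdeg -16.7 v [ 0.457   0.3013 -0.0292]
up ['top'] loss 0.068 mid [0.4574 0.3018 0.017 ] yawdeg -16.2 v [ 0.4574  0.3018 -0.0284]
up ['side'] loss 0.058 mid [0.456 0.299 0.017] yawdeg -16.4 v [ 0.456   0.299  -0.0286]
down ['top', 'side'] loss 0.165 mid [ 0.4644 -0.353   0.017 ] yawdeg -20.2 v [ 0.4644 -0.353  -0.0353]
down ['top'] loss 0.067 mid [ 0.4651 -0.3523  0.017 ] yawdeg -19.4 v [ 0.4651 -0.3523 -0.0339]
down ['side'] loss 0.075 mid [ 0.4633 -0.3555  0.017 ] yawdeg -18.5 v [ 0.4633 -0.3555 -0.0323]
packed ['top', 'side'] loss 0.193 mid [0.5576 0.0358 0.0937] yawdeg 1.8 v [0.5561 0.0862 0.0031]
packed ['top'] loss 0.074 mid [0.5577 0.038  0.0937] yawdeg 2.2 v [0.5557 0.0883 0.0039]
packed ['side'] loss 0.095 mid [0.556  0.0333 0.0937] yawdeg 2.5 v [0.5538 0.0837 0.0044]
[[261 167]
 [255 169]
 [255 189]
 [220 194]
 [222 217]
 [245 216]
 [264 211]]
```

View pics/fit0.png

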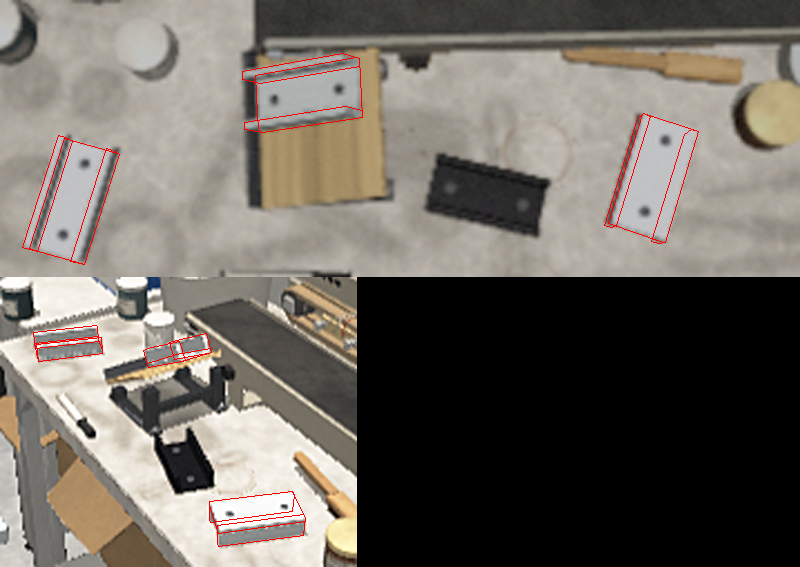

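The fits agree to about 2 mm between the cameras, and the black look-alike is separate. The overlay on the open-up channel (crop px about (70,200)) is unclear, so I'll zoom in there as the close check.

```bash
cat > crop.py <<'E'
from fit import *
def crop(c,im,xywh,W,H,items,marks=()):
    x0,y0,w,h=xywh;k=W/w
    o=cv2.resize(im[y0:y0+h,x0:x0+w],None,fx=k,fy=k,interpolation=cv2.INTER_CUBIC)
    for R,P,up in items:
        for bx in chan(up):
            cv2.polylines(o,[cv2.convexHull(((proj(c,bx@R.T+P)+.5-[x0,y0])*k).astype(np.int32))],True,(255,0,0),1)
    return o
E
python3 - <<'E'
from crop import *
b=np.load('top0.npy');a=np.load('side0.npy')
R,P=flat([.457,.301,-.0287]);R2,P2=ondeck([.556,.0862,.0037])
o1=crop('top',b,(143,190,40,50),390,0,[(R,P,1)]);o1b=crop('top',b,(143,190,40,50),390,0,[])
o2=crop('top',b,(215,160,60,44),390,0,[(R2,P2,1)]);o2b=crop('top',b,(215,160,60,44),390,0,[])
A=np.vstack([o1[:300],o2[:290]]);B=np.vstack([o1b[:300],o2b[:290]])
cv2.imwrite('pics/z0.png',np.hstack([A,B])[:,:,::-1])
E
```

```text
(no output)
```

View pics/z0.png

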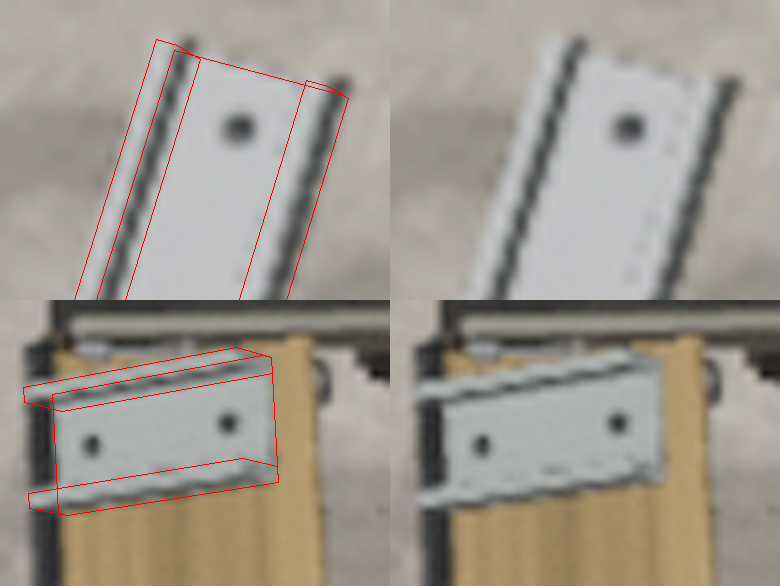

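The crop confirms the open-up channel, with its legs as two ridges and the web between them, and the packed one on the wood. The model fits to about 1 px. I'll pinch the open-up channel's y=-28 leg, which becomes the outer leg on the deck.

```bash
cat > plan.py <<'E'
import sys,numpy as np
from rig import get_obs
from scipy.spatial.transform import Rotation as Ro
def plan(x,y,z,ang):
    o=get_obs();w=o['tool_rot'];R=Ro.from_quat([*w[1:],w[0]]).as_matrix()
    dp=R.T@(np.array([x,y,z])-o['eef_pos'])
    cur=np.degrees(np.arctan2(R[1,1],R[0,1]));t=-(ang-cur)
    t=(t+90)%180-90
    print('t',round(o['t'],2),'pos',np.round(o['eef_pos'],4),'yang',round(cur,1),'width',round(o['width'],4),'F',np.round(o['contact_force'],1),'tilt',np.round(R[2],3))
    print('dp mm',np.round(dp*1e3,1),'turn',round(t,1))
if __name__=='__main__':plan(*map(float,sys.argv[1:]))
E
python3 plan.py .4488 .2736 .24 73.6; python3 plan.py .4488 .2736 .039 73.6
```

```text
t 0.95 pos [0.254  0.6254 0.2416] yang 67.9 width 0.087 F [-0.4  0.4  0.5] tilt [ 0.  0. -1.]
dp mm [-312.9 -252.7    1.6] turn -5.7
t 0.95 pos [0.254  0.6254 0.2416] yang 67.9 width 0.087 F [-0.4  0.4  0.5] tilt [ 0.  0. -1.]
dp mm [-312.9 -252.7  202.6] turn -5.7
```

>>> {"name": "carry_out", "arguments": {
  "steps": [
    {"dp":[-31,-25,0],"turn":-0.6,"claw":0.034},
    {"dp":[-63,-51,0],"turn":-1.1,"claw":0.034},
    {"dp":[-94,-76,0],"turn":-1.7,"claw":0.034},
    {"dp":[-0.125,-0.101,0],"turn":-2.3,"claw":0.034},
    {"dp":[-0.156,-0.126,0],"turn":-2.8,"claw":0.034},
    {"dp":[-0.188,-0.152,0],"turn":-3.4,"claw":0.034},
    {"dp":[-0.219,-0.177,0],"turn":-4.0,"claw":0.034},
    {"dp":[-0.25,-0.202,0],"turn":-4.6,"claw":0.034},
    {"dp":[-0.282,-0.227,0],"turn":-5.1,"claw":0.034},
    {"dp":[-0.313,-0.253,0],"turn":-5.7,"claw":0.034}
  ],
  "force": 30
}}

```text
t: 1.78
eef_pos: [0.4496, 0.2715, 0.242]
tool_rot: [0.0, 0.142, 0.99, 0.0]
contact_force: [0.5, 1.3, -0.5]
width: 0.0358
gripper_force: 0.0
```

That call had a slip: its first three rows were in mm rather than m. The per-row cap kept it harmless, and I'll write metres from here. The arm arrived where intended, so I'll descend.

```bash
python3 plan.py .4488 .2736 .039 73.6
```

```text
t 1.78 pos [0.4496 0.2715 0.242 ] yang 73.6 width 0.0358 F [ 0.5  1.3 -0.5] tilt [-0.001  0.001 -1.   ]
dp mm [  1.5   1.6 203. ] turn 0.0
```

>>> {"name": "carry_out", "arguments": {
  "steps": [
    {"dp":[0,0,0.03],"turn":0,"claw":0.034},
    {"dp":[0,0,0.06],"turn":0,"claw":0.034},
    {"dp":[0,0,0.09],"turn":0,"claw":0.034},
    {"dp":[0,0,0.12],"turn":0,"claw":0.034},
    {"dp":[0,0,0.145],"turn":0,"claw":0.034},
    {"dp":[0,0,0.165],"turn":0,"claw":0.034},
    {"dp":[0,0,0.175],"turn":0,"claw":0.034},
    {"dp":[0,0,0.175],"turn":0,"claw":0.034},
    {"dp":[0,0,0.175],"turn":0,"claw":0.034},
    {"dp":[0,0,0.175],"turn":0,"claw":0.034}
  ]
}}

```text
t: 2.62
eef_pos: [0.4497, 0.2739, 0.0678]
tool_rot: [0.001, 0.143, 0.99, 0.001]
contact_force: [0.1, -0.4, -0.3]
width: 0.034
gripper_force: 0.0
```

```bash
python3 plan.py .4488 .2736 .039 73.6; python3 - <<'E'
from crop import *
b=eyes.read_camera('top');a=eyes.read_camera('side')
cv2.imwrite('pics/g1.png',np.hstack([crop('top',b,(140,180,60,60),400,0,[]),crop('side',a,(180,135,60,60),400,0,[])])[:,:,::-1])
E
```

```text
t 2.62 pos [0.4497 0.2739 0.0678] yang 73.6 width 0.034 F [ 0.1 -0.4 -0.3] tilt [-0.002  0.002 -1.   ]
dp mm [ 0.9 -0.6 28.8] turn -0.0
```

View pics/g1.png

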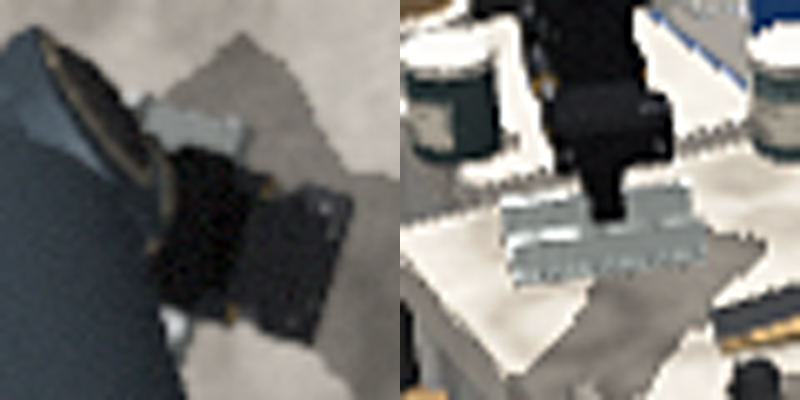

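The fingers are lined up over the near leg in the side crop (around (605,210)), at its middle. I'll lower and pinch.

>>> {"name": "carry_out", "arguments": {
  "steps": [
    {"dp":[0,0,0.01],"turn":0,"claw":0.034},
    {"dp":[0,0,0.02],"turn":0,"claw":0.034},
    {"dp":[0,0,0.029],"turn":0,"claw":0.034},
    {"dp":[0,0,0.029],"turn":0,"claw":0.034},
    {"dp":[0,0,0.029],"turn":0,"claw":0.0},
    {"dp":[0,0,0.029],"turn":0,"claw":0.0},
    {"dp":[0,0,0.029],"turn":0,"claw":0.0},
    {"dp":[0,0,0.029],"turn":0,"claw":0.0},
    {"dp":[0,0,0.029],"turn":0,"claw":0.0},
    {"dp":[0,0,0.029],"turn":0,"claw":0.0}
  ],
  "force": 35
}}

```text
t: 3.55
eef_pos: [0.449, 0.2735, 0.0379]
tool_rot: [0.0, 0.143, 0.99, 0.0]
contact_force: [0.8, 0.7, 1.2]
width: 0.0078
gripper_force: 35.0
```

```bash
python3 plan.py .4605 .0345 .21 2.1
```

```text
t 3.55 pos [0.449  0.2735 0.0379] yang 73.6 width 0.0078 F [0.8 0.7 1.2] tilt [-0.     0.001 -1.   ]
dp mm [ -78.6 -225.9 -172.3] turn 71.5
```

>>> {"name": "carry_out", "arguments": {
  "steps": [
    {"dp":[0,0,-0.01],"turn":0,"claw":0.0},
    {"dp":[0,0,-0.03],"turn":0,"claw":0.0},
    {"dp":[0,0,-0.055],"turn":0,"claw":0.0},
    {"dp":[0,0,-0.08],"turn":0,"claw":0.0},
    {"dp":[0,0,-0.105],"turn":0,"claw":0.0},
    {"dp":[0,0,-0.13],"turn":0,"claw":0.0},
    {"dp":[0,0,-0.15],"turn":0,"claw":0.0},
    {"dp":[0,0,-0.165],"turn":0,"claw":0.0},
    {"dp":[0,0,-0.172],"turn":0,"claw":0.0},
    {"dp":[0,0,-0.172],"turn":0,"claw":0.0}
  ]
}}

```text
t: 4.38
eef_pos: [0.4491, 0.2734, 0.2112]
tool_rot: [0.001, 0.143, 0.99, 0.001]
contact_force: [-1.0, -0.1, -4.2]
width: 0.0078
gripper_force: 35.0
```

>>> {"name": "carry_out", "arguments": {
  "steps": [
    {"dp":[-0.005,-0.015,0],"turn":5,"claw":0.0},
    {"dp":[-0.013,-0.038,0],"turn":11,"claw":0.0},
    {"dp":[-0.021,-0.06,0],"turn":17,"claw":0.0},
    {"dp":[-0.029,-0.083,0],"turn":23,"claw":0.0},
    {"dp":[-0.037,-0.105,0],"turn":29,"claw":0.0},
    {"dp":[-0.045,-0.128,0],"turn":35,"claw":0.0},
    {"dp":[-0.053,-0.15,0],"turn":41,"claw":0.0},
    {"dp":[-0.06,-0.172,0],"turn":47,"claw":0.0},
    {"dp":[-0.067,-0.193,0],"turn":53,"claw":0.0},
    {"dp":[-0.0725,-0.209,0],"turn":59,"claw":0.0}
  ]
}}

```text
t: 5.22
eef_pos: [0.4578, 0.0499, 0.2082]
tool_rot: [-0.001, 0.614, 0.789, -0.002]
contact_force: [0.8, 0.0, -2.8]
width: 0.0075
gripper_force: 35.0
```

```bash
python3 plan.py .4605 .0345 .21 2.1;
```

```text
t 5.22 pos [0.4578 0.0499 0.2082] yang 14.2 width 0.0075 F [ 0.8  0.  -2.8] tilt [-0.    -0.003 -1.   ]
dp mm [-15.6  -1.2  -1.8] turn 12.1
```

>>> {"name": "carry_out", "arguments": {
  "steps": [
    {"dp":[-0.005,-0.0,0],"turn":4,"claw":0.0},
    {"dp":[-0.01,-0.001,0],"turn":8,"claw":0.0},
    {"dp":[-0.0155,-0.001,0],"turn":12,"claw":0.0},
    {"dp":[-0.0155,-0.001,0.007],"turn":12,"claw":0.0},
    {"dp":[-0.0155,-0.001,0.014],"turn":12,"claw":0.0},
    {"dp":[-0.0155,-0.001,0.021],"turn":12,"claw":0.0},
    {"dp":[-0.0155,-0.001,0.028],"turn":12,"claw":0.0},
    {"dp":[-0.0155,-0.001,0.033],"turn":12,"claw":0.0},
    {"dp":[-0.0155,-0.001,0.033],"turn":12,"claw":0.0},
    {"dp":[-0.0155,-0.001,0.033],"turn":12,"claw":0.0}
  ]
}}

```text
t: 6.05
eef_pos: [0.462, 0.0371, 0.176]
tool_rot: [-0.0, 0.691, 0.723, -0.0]
contact_force: [0.3, 1.0, -4.1]
width: 0.0077
gripper_force: 35.0
```

```bash
python3 plan.py .4605 .0345 .1154 2.1; python3 - <<'E'
from crop import *
b=eyes.read_camera('top');a=eyes.read_camera('side')
cv2.imwrite('pics/p1.png',np.hstack([crop('top',b,(200,150,80,80),400,0,[]),crop('side',a,(220,125,80,80),400,0,[])])[:,:,::-1])
E
```

```text
t 6.05 pos [0.462  0.0371 0.176 ] yang 2.6 width 0.0077 F [ 0.3  1.  -4.1] tilt [-0.    -0.001 -1.   ]
dp mm [-2.5 -1.5 60.6] turn 0.5
```

View pics/p1.png

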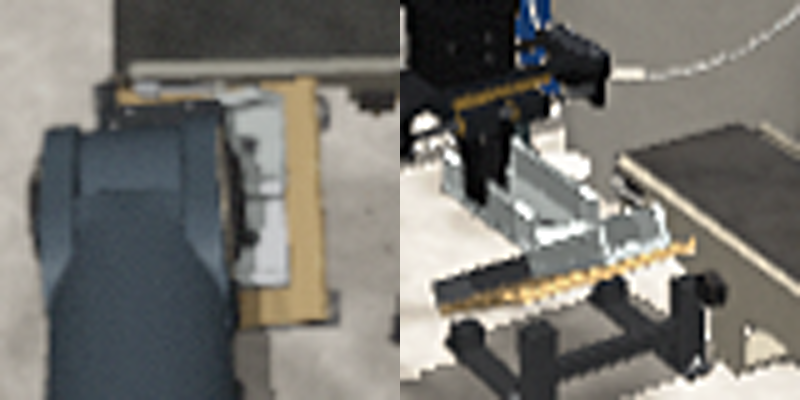

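The side crop shows the channel level and parallel beside the packed one, above the deck. Next I'll lower until the uphill end touches and pivots it flat.

>>> {"name": "carry_out", "arguments": {
  "steps": [
    {"dp":[-0.0025,-0.0015,0.006],"turn":0.5,"claw":0.0},
    {"dp":[-0.0025,-0.0015,0.012],"turn":0.5,"claw":0.0},
    {"dp":[-0.0025,-0.0015,0.018],"turn":0.5,"claw":0.0},
    {"dp":[-0.0025,-0.0015,0.023],"turn":0.5,"claw":0.0},
    {"dp":[-0.0025,-0.0015,0.027],"turn":0.5,"claw":0.0},
    {"dp":[-0.0025,-0.0015,0.03],"turn":0.5,"claw":0.0},
    {"dp":[-0.0025,-0.0015,0.033],"turn":0.5,"claw":0.0},
    {"dp":[-0.0025,-0.0015,0.036],"turn":0.5,"claw":0.0},
    {"dp":[-0.0025,-0.0015,0.039],"turn":0.5,"claw":0.0},
    {"dp":[-0.0025,-0.0015,0.042],"turn":0.5,"claw":0.0}
  ],
  "force": 22
}}

```text
t: 6.98
eef_pos: [0.4603, 0.0371, 0.1345]
tool_rot: [-0.002, 0.693, 0.721, 0.001]
contact_force: [-3.4, 7.3, 1.4]
width: 0.0077
gripper_force: 22.0
```

```bash
python3 plan.py .4605 .0345 .1145 2.1
```

```text
t 6.98 pos [0.4603 0.0371 0.1345] yang 2.2 width 0.0077 F [-3.4  7.3  1.4] tilt [ 0.003 -0.001 -1.   ]
dp mm [-2.7  0.1 20. ] turn 0.1
```

>>> {"name": "carry_out", "arguments": {
  "steps": [
    {"dp":[-0.001,0,0.002],"turn":0,"claw":0.0},
    {"dp":[-0.001,0,0.004],"turn":0,"claw":0.0},
    {"dp":[-0.001,0,0.006],"turn":0,"claw":0.0},
    {"dp":[-0.001,0,0.008],"turn":0,"claw":0.0},
    {"dp":[-0.001,0,0.01],"turn":0,"claw":0.0},
    {"dp":[-0.001,0,0.0115],"turn":0,"claw":0.0},
    {"dp":[-0.001,0,0.013],"turn":0,"claw":0.0},
    {"dp":[-0.001,0,0.0145],"turn":0,"claw":0.0},
    {"dp":[-0.001,0,0.0155],"turn":0,"claw":0.0},
    {"dp":[-0.001,0,0.0165],"turn":0,"claw":0.0}
  ]
}}

```text
t: 7.82
eef_pos: [0.4613, 0.0351, 0.1182]
tool_rot: [-0.0, 0.694, 0.72, 0.001]
contact_force: [-1.1, 4.7, -0.6]
width: 0.0082
gripper_force: 22.0
```

```bash
python3 plan.py .4605 .0345 .1145 2.1; python3 - <<'E'
from crop import *
b=eyes.read_camera('top');a=eyes.read_camera('side')
cv2.imwrite('pics/p2.png',np.hstack([crop('top',b,(200,150,80,80),400,0,[]),crop('side',a,(220,125,80,80),400,0,[])])[:,:,::-1])
E
```

```text
t 7.82 pos [0.4613 0.0351 0.1182] yang 2.2 width 0.0082 F [-1.1  4.7 -0.6] tilt [ 0.002  0.001 -1.   ]
dp mm [-0.6 -0.8  3.7] turn 0.1
```

View pics/p2.png

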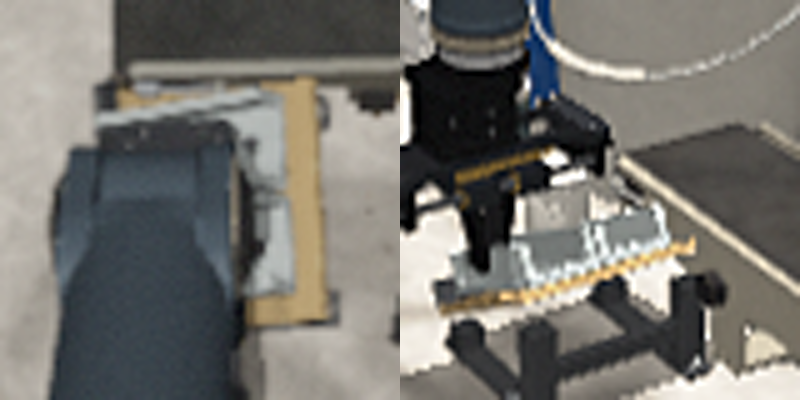

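The side crop shows the channel pivoted almost flat beside the packed one. I'll press the last few mm and then check.

>>> {"name": "carry_out", "arguments": {
  "steps": [
    {"dp":[0,0,0.001],"turn":0,"claw":0.0},
    {"dp":[0,0,0.002],"turn":0,"claw":0.0},
    {"dp":[0,0,0.003],"turn":0,"claw":0.0},
    {"dp":[0,0,0.004],"turn":0,"claw":0.0},
    {"dp":[0,0,0.0045],"turn":0,"claw":0.0},
    {"dp":[0,0,0.005],"turn":0,"claw":0.0},
    {"dp":[0,0,0.0055],"turn":0,"claw":0.0},
    {"dp":[0,0,0.006],"turn":0,"claw":0.0},
    {"dp":[0,0,0.006],"turn":0,"claw":0.0},
    {"dp":[0,0,0.006],"turn":0,"claw":0.0}
  ]
}}

```text
t: 8.75
eef_pos: [0.4615, 0.0344, 0.1141]
tool_rot: [-0.001, 0.694, 0.72, 0.001]
contact_force: [-7.4, 4.6, 20.0]
width: 0.0075
gripper_force: 22.0
```

```bash
python3 plan.py .4605 .0345 .1145 2.1
```

```text
t 8.75 pos [0.4615 0.0344 0.1141] yang 2.1 width 0.0075 F [-7.4  4.6 20. ] tilt [ 0.002  0.001 -1.   ]
dp mm [ 0.2 -1.  -0.4] turn 0.0
```

Firm contact: 20 N up at the predicted height, so it is flat. I'll open a little and rise.

>>> {"name": "carry_out", "arguments": {
  "steps": [
    {"dp":[0,0,-0.001],"turn":0,"claw":0.0},
    {"dp":[0,0,-0.0015],"turn":0,"claw":0.03},
    {"dp":[0,0,-0.0015],"turn":0,"claw":0.03},
    {"dp":[0,0,-0.0015],"turn":0,"claw":0.03},
    {"dp":[0,0,-0.0015],"turn":0,"claw":0.03},
    {"dp":[0,0,-0.005],"turn":0,"claw":0.03},
    {"dp":[0,0,-0.02],"turn":0,"claw":0.03},
    {"dp":[0,0,-0.05],"turn":0,"claw":0.03},
    {"dp":[0,0,-0.085],"turn":0,"claw":0.03},
    {"dp":[0,0,-0.12],"turn":0,"claw":0.03}
  ]
}}

```text
t: 9.58
eef_pos: [0.4603, 0.0328, 0.2331]
tool_rot: [-0.0, 0.694, 0.72, -0.001]
contact_force: [1.8, 0.4, 0.0]
width: 0.0296
gripper_force: 0.0
```

```bash
python3 plan.py .4646 -.3528 .235 -109.5
```

```text
t 9.58 pos [0.4603 0.0328 0.2331] yang 2.1 width 0.0296 F [1.8 0.4 0. ] tilt [-0.001 -0.001 -1.   ]
dp mm [-385.5   -9.5   -1.5] turn -68.4
```

>>> {"name": "carry_out", "arguments": {
  "steps": [
    {"dp":[-0.038,-0.001,0],"turn":-6.8,"claw":0.085},
    {"dp":[-0.077,-0.002,0],"turn":-13.6,"claw":0.085},
    {"dp":[-0.115,-0.003,0],"turn":-20.5,"claw":0.085},
    {"dp":[-0.154,-0.004,0],"turn":-27.3,"claw":0.085},
    {"dp":[-0.192,-0.005,0],"turn":-34,"claw":0.085},
    {"dp":[-0.231,-0.006,0],"turn":-41,"claw":0.085},
    {"dp":[-0.27,-0.007,0],"turn":-48,"claw":0.085},
    {"dp":[-0.308,-0.008,0],"turn":-55,"claw":0.085},
    {"dp":[-0.347,-0.009,0],"turn":-62,"claw":0.085},
    {"dp":[-0.3855,-0.0095,0],"turn":-68.4,"claw":0.085}
  ]
}}

```text
t: 10.42
eef_pos: [0.4648, -0.3166, 0.2321]
tool_rot: [-0.0, 0.237, 0.972, 0.0]
contact_force: [0.5, 0.5, 0.9]
width: 0.0831
gripper_force: 0.0
```

```bash
python3 plan.py .4646 -.3528 .05 -109.5; python3 - <<'E'
from crop import *
b=eyes.read_camera('top');a=eyes.read_camera('side')
def lp(c,q):
    return [(round(d['score'],2),np.round(d['point']),d['region'].sum()) for d in nets.masks_of(c,q)]
for c in('top','side'):print(c,lp(c,'channel_packed_mid'),lp(c,'channel_up_mid'))
R,P=ondeck([.556,.0862,.0037]);Q=P+R@[.004,-.0685,0]
it=[(R,P,1),(R,Q,1)]
A=np.hstack([crop('top',b,(215,160,56,60),400,0,it),crop('top',b,(215,160,56,60),400,0,[])])[:420]
B=np.hstack([crop('side',a,(220,150,80,36),400,0,it),crop('side',a,(220,150,80,36),400,0,[])])
cv2.imwrite('pics/p3.png',np.vstack([A,B])[:600,:,::-1])
E
```

```text
t 10.42 pos [ 0.4648 -0.3166  0.2321] yang 62.6 width 0.0831 F [0.5 0.5 0.9] tilt [ 0. -0. -1.]
dp mm [-16.5 -32.3 182.1] turn -7.9
top [(0.68, array([296., 214.]), np.int64(724))] [(0.65, array([139., 160.]), np.int64(433)), (0.64, array([242., 198.]), np.int64(745))]
side [(0.71, array([261., 225.]), np.int64(532)), (0.7, array([267., 171.]), np.int64(108)), (0.24, array([248., 176.]), np.int64(251))] [(0.6, array([243., 180.]), np.int64(269))]
```

View pics/p3.png

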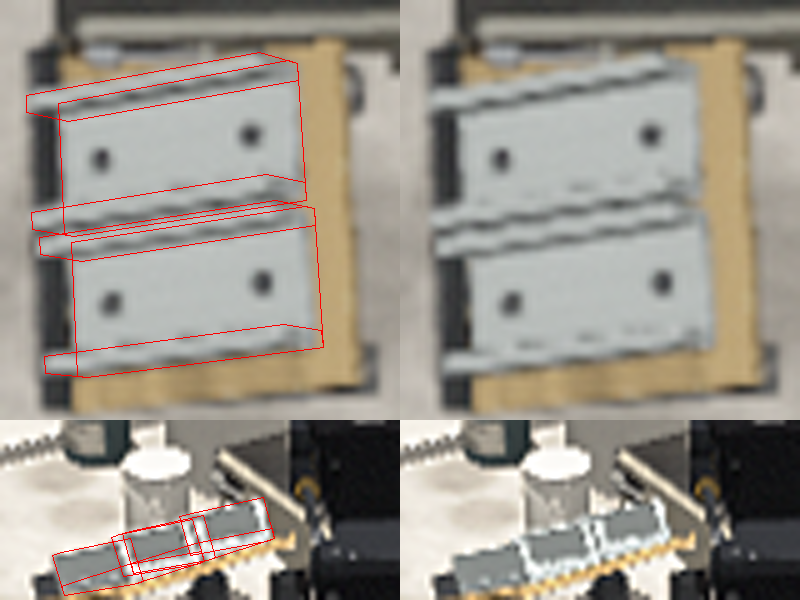

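The top crop shows the open-up channel lying close along the packed one, parallel, with its lower end at the lip. The gap is a few mm, at crop px (550,225). Now the open-down channel.

>>> {"name": "carry_out", "arguments": {
  "steps": [
    {"dp":[-0.006,-0.012,0.01],"turn":-3,"claw":0.085},
    {"dp":[-0.012,-0.024,0.03],"turn":-6,"claw":0.085},
    {"dp":[-0.0165,-0.0323,0.05],"turn":-7.9,"claw":0.085},
    {"dp":[-0.0165,-0.0323,0.075],"turn":-7.9,"claw":0.085},
    {"dp":[-0.0165,-0.0323,0.1],"turn":-7.9,"claw":0.085},
    {"dp":[-0.0165,-0.0323,0.12],"turn":-7.9,"claw":0.085},
    {"dp":[-0.0165,-0.0323,0.135],"turn":-7.9,"claw":0.085},
    {"dp":[-0.0165,-0.0323,0.14],"turn":-7.9,"claw":0.085},
    {"dp":[-0.0165,-0.0323,0.14],"turn":-7.9,"claw":0.085},
    {"dp":[-0.0165,-0.0323,0.14],"turn":-7.9,"claw":0.085}
  ]
}}

```text
t: 11.55
eef_pos: [0.4656, -0.3505, 0.0927]
tool_rot: [0.0, 0.171, 0.985, -0.0]
contact_force: [0.6, -1.6, -0.0]
width: 0.0848
gripper_force: 0.0
```

```bash
python3 plan.py .4645 -.3532 .033 70.5; python3 - <<'E'
from fit import *
print(ray('top',(392,186),.06), ray('top',(224,164),.1))
def tri(a,b):
    A=[];
    for c,u in(('top',a),('side',b)):
        i=CI[c];P=i['intrinsics']@np.c_[i['R'],i['t']];A+= [u[0]*P[2]-P[0],u[1]*P[2]-P[1]]
    v=np.linalg.svd(np.array(A))[2][-1];return v[:3]/v[3]
print(tri((224,164),(264,157)))
E
```

```text
t 11.55 pos [ 0.4656 -0.3505  0.0927] yang 70.3 width 0.0848 F [ 0.6 -1.6 -0. ] tilt [-0.001  0.    -1.   ]
dp mm [ 0.2 -2.9 59.7] turn -0.2
[ 0.53017117 -0.48645838  0.06      ] [0.61247023 0.07946783 0.1       ]
[0.60539776 0.07576977 0.13564755]
```

>>> {"name": "carry_out", "arguments": {
  "steps": [
    {"dp":[0,-0.0025,0.015],"turn":0,"claw":0.085},
    {"dp":[0,-0.0025,0.03],"turn":0,"claw":0.085},
    {"dp":[0,-0.0025,0.043],"turn":0,"claw":0.085},
    {"dp":[0,-0.0025,0.053],"turn":0,"claw":0.085},
    {"dp":[0,-0.0025,0.06],"turn":0,"claw":0.085},
    {"dp":[0,-0.0025,0.06],"turn":0,"claw":0.085},
    {"dp":[0,-0.0025,0.06],"turn":0,"claw":0.05},
    {"dp":[0,-0.0025,0.06],"turn":0,"claw":0.05},
    {"dp":[0,-0.0025,0.06],"turn":0,"claw":0.05},
    {"dp":[0,-0.0025,0.06],"turn":0,"claw":0.05}
  ],
  "force": 25
}}

```text
t: 12.38
eef_pos: [0.4643, -0.3539, 0.0327]
tool_rot: [0.001, 0.172, 0.985, -0.0]
contact_force: [-0.5, 1.0, -0.6]
width: 0.0659
gripper_force: 0.0
```

>>> {"name": "carry_out", "arguments": {
  "steps": [
    {"dp":[0,0,0],"turn":0,"claw":0.05},
    {"dp":[0,0,-0.01],"turn":0,"claw":0.05},
    {"dp":[0,0,-0.03],"turn":0,"claw":0.05},
    {"dp":[0,0,-0.06],"turn":0,"claw":0.05},
    {"dp":[0,0,-0.09],"turn":0,"claw":0.05},
    {"dp":[0,0,-0.12],"turn":0,"claw":0.05},
    {"dp":[0,0,-0.15],"turn":0,"claw":0.05},
    {"dp":[0,0,-0.18],"turn":0,"claw":0.05},
    {"dp":[0,0,-0.2],"turn":0,"claw":0.05},
    {"dp":[0,0,-0.2],"turn":0,"claw":0.05}
  ]
}}

```text
t: 13.22
eef_pos: [0.4655, -0.3553, 0.2371]
tool_rot: [0.004, 0.172, 0.985, -0.001]
contact_force: [0.3, -1.1, -2.4]
width: 0.0639
gripper_force: 25.0
```

```bash
python3 plan.py .523 .0401 .233 2.1
```

```text
t 13.22 pos [ 0.4655 -0.3553  0.2371] yang 70.2 width 0.0639 F [ 0.3 -1.1 -2.4] tilt [-0.009 -0.001 -1.   ]
dp mm [ 80.  391.5   2.9] turn 68.1
```

>>> {"name": "carry_out", "arguments": {
  "steps": [
    {"dp":[0.004,0.015,0],"turn":2,"claw":0.05},
    {"dp":[0.009,0.04,0],"turn":6,"claw":0.05},
    {"dp":[0.014,0.07,0],"turn":11,"claw":0.05},
    {"dp":[0.02,0.1,0],"turn":16,"claw":0.05},
    {"dp":[0.027,0.13,0],"turn":21,"claw":0.05},
    {"dp":[0.033,0.16,0],"turn":26,"claw":0.05},
    {"dp":[0.039,0.19,0],"turn":31,"claw":0.05},
    {"dp":[0.045,0.22,0],"turn":36,"claw":0.05},
    {"dp":[0.05,0.245,0],"turn":41,"claw":0.05},
    {"dp":[0.054,0.265,0],"turn":46,"claw":0.05}
  ]
}}

```text
t: 14.05
eef_pos: [0.5018, -0.083, 0.2306]
tool_rot: [-0.002, 0.544, 0.839, -0.0]
contact_force: [0.7, 0.4, -3.2]
width: 0.064
gripper_force: 25.0
```

```bash
python3 plan.py .523 .0401 .233 2.1
```

```text
t 14.05 pos [ 0.5018 -0.083   0.2306] yang 24.1 width 0.064 F [ 0.7  0.4 -3.2] tilt [ 0.002 -0.002 -1.   ]
dp mm [103.7  69.6  -2.4] turn 22.0
```

>>> {"name": "carry_out", "arguments": {
  "steps": [
    {"dp":[0.018,0.012,0],"turn":4,"claw":0.05},
    {"dp":[0.036,0.024,0],"turn":8,"claw":0.05},
    {"dp":[0.054,0.036,0],"turn":12,"claw":0.05},
    {"dp":[0.072,0.048,0],"turn":16,"claw":0.05},
    {"dp":[0.088,0.059,0],"turn":20,"claw":0.05},
    {"dp":[0.098,0.066,0],"turn":22,"claw":0.05},
    {"dp":[0.104,0.0695,0],"turn":22,"claw":0.05},
    {"dp":[0.104,0.0695,0.01],"turn":22,"claw":0.05},
    {"dp":[0.104,0.0695,0.02],"turn":22,"claw":0.05},
    {"dp":[0.104,0.0695,0.03],"turn":22,"claw":0.05}
  ]
}}

```text
t: 14.88
eef_pos: [0.5227, 0.036, 0.2004]
tool_rot: [-0.0, 0.694, 0.72, -0.001]
contact_force: [-0.3, -0.1, -3.2]
width: 0.064
gripper_force: 25.0
```

>>> {"name": "carry_out", "arguments": {
  "steps": [
    {"dp":[0,0,0.008],"turn":0,"claw":0.05},
    {"dp":[0,0,0.015],"turn":0,"claw":0.05},
    {"dp":[0,0,0.02],"turn":0,"claw":0.05},
    {"dp":[0,0,0.02],"turn":0,"claw":0.05},
    {"dp":[0,0,0.02],"turn":0,"claw":0.05},
    {"dp":[0,0,0.02],"turn":0,"claw":0.05},
    {"dp":[0,0,0.02],"turn":0,"claw":0.05},
    {"dp":[0,0,0.02],"turn":0,"claw":0.05},
    {"dp":[0,0,0.02],"turn":0,"claw":0.05},
    {"dp":[0,0,0.02],"turn":0,"claw":0.05}
  ]
}}

```text
t: 15.72
eef_pos: [0.5238, 0.0374, 0.1823]
tool_rot: [0.0, 0.693, 0.721, 0.0]
contact_force: [0.2, -0.8, -3.1]
width: 0.0637
gripper_force: 25.0
```

```bash
python3 plan.py .523 .0401 .117 2.1; python3 - <<'E'
from crop import *
b=eyes.read_camera('top');a=eyes.read_camera('side')
cv2.imwrite('pics/d1.png',np.hstack([crop('top',b,(205,150,70,70),400,0,[]),crop('side',a,(225,130,70,70),400,0,[])])[:,:,::-1])
E
```

```text
t 15.72 pos [0.5238 0.0374 0.1823] yang 2.2 width 0.0637 F [ 0.2 -0.8 -3.1] tilt [ 0.  0. -1.]
dp mm [ 2.7 -0.7 65.3] turn 0.1
```

View pics/d1.png

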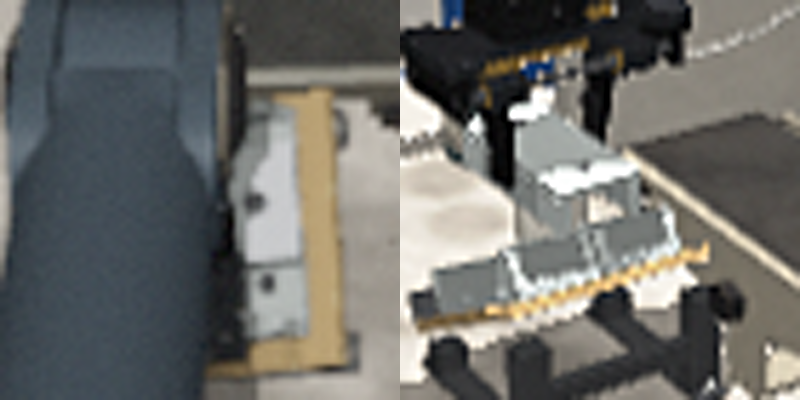

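The side crop shows the open-down channel level above the pair, its legs over the two troughs around (530,215) and (625,190). I'll lower it.

>>> {"name": "carry_out", "arguments": {
  "steps": [
    {"dp":[0.002,-0.0005,0.006],"turn":0,"claw":0.05},
    {"dp":[0.002,-0.0005,0.012],"turn":0,"claw":0.05},
    {"dp":[0.002,-0.0005,0.018],"turn":0,"claw":0.05},
    {"dp":[0.002,-0.0005,0.022],"turn":0,"claw":0.05},
    {"dp":[0.002,-0.0005,0.026],"turn":0,"claw":0.05},
    {"dp":[0.002,-0.0005,0.029],"turn":0,"claw":0.05},
    {"dp":[0.002,-0.0005,0.032],"turn":0,"claw":0.05},
    {"dp":[0.002,-0.0005,0.035],"turn":0,"claw":0.05},
    {"dp":[0.002,-0.0005,0.038],"turn":0,"claw":0.05},
    {"dp":[0.002,-0.0005,0.041],"turn":0,"claw":0.05}
  ],
  "force": 20
}}

```text
t: 16.65
eef_pos: [0.5235, 0.0408, 0.1413]
tool_rot: [-0.0, 0.693, 0.721, 0.001]
contact_force: [-0.3, 5.5, 1.1]
width: 0.0634
gripper_force: 20.0
```

```bash
python3 plan.py .523 .0401 .117 2.1; python3 - <<'E'
from crop import *
b=eyes.read_camera('top');a=eyes.read_camera('side')
cv2.imwrite('pics/d2.png',np.hstack([crop('top',b,(205,150,70,70),400,0,[]),crop('side',a,(225,130,70,70),400,0,[])])[:,:,::-1])
E
```

```text
t 16.65 pos [0.5235 0.0408 0.1413] yang 2.2 width 0.0634 F [-0.3  5.5  1.1] tilt [ 0.002  0.001 -1.   ]
dp mm [-0.8 -0.6 24.3] turn 0.1
```

View pics/d2.png

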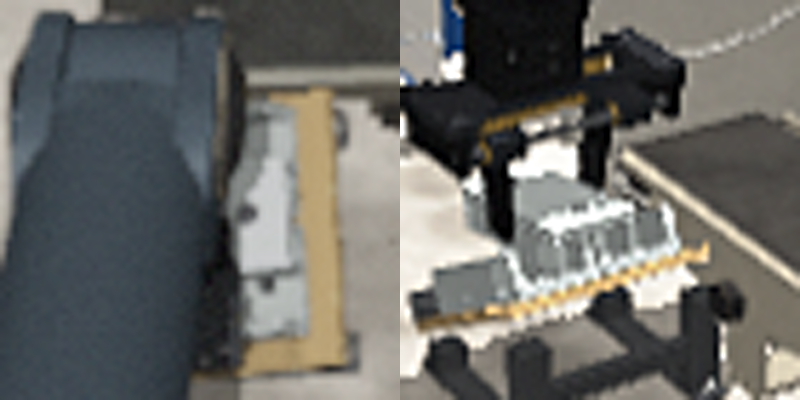

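Its uphill end has gone down with one leg in each trough and the channel is pivoting. That was the last allowed picture, so forces and the networks take over from here.

>>> {"name": "carry_out", "arguments": {
  "steps": [
    {"dp":[-0.001,0,0.0025],"turn":0,"claw":0.05},
    {"dp":[-0.001,0,0.005],"turn":0,"claw":0.05},
    {"dp":[-0.001,0,0.0075],"turn":0,"claw":0.05},
    {"dp":[-0.001,0,0.01],"turn":0,"claw":0.05},
    {"dp":[-0.001,0,0.012],"turn":0,"claw":0.05},
    {"dp":[-0.001,0,0.014],"turn":0,"claw":0.05},
    {"dp":[-0.001,0,0.016],"turn":0,"claw":0.05},
    {"dp":[-0.001,0,0.018],"turn":0,"claw":0.05},
    {"dp":[-0.001,0,0.0195],"turn":0,"claw":0.05},
    {"dp":[-0.001,0,0.0205],"turn":0,"claw":0.05}
  ]
}}

```text
t: 17.58
eef_pos: [0.5234, 0.0391, 0.1205]
tool_rot: [-0.0, 0.693, 0.721, 0.0]
contact_force: [-1.6, 3.9, -1.1]
width: 0.0638
gripper_force: 20.0
```

```bash
python3 plan.py .523 .0401 .117 2.1
```

```text
t 17.58 pos [0.5234 0.0391 0.1205] yang 2.3 width 0.0638 F [-1.6  3.9 -1.1] tilt [ 0.001  0.001 -1.   ]
dp mm [ 1.  -0.4  3.5] turn 0.2
```

>>> {"name": "carry_out", "arguments": {
  "steps": [
    {"dp":[0,0,0.001],"turn":0,"claw":0.05},
    {"dp":[0,0,0.002],"turn":0,"claw":0.05},
    {"dp":[0,0,0.003],"turn":0,"claw":0.05},
    {"dp":[0,0,0.0035],"turn":0,"claw":0.05},
    {"dp":[0,0,0.004],"turn":0,"claw":0.05},
    {"dp":[0,0,0.0045],"turn":0,"claw":0.05},
    {"dp":[0,0,0.005],"turn":0,"claw":0.05},
    {"dp":[0,0,0.005],"turn":0,"claw":0.05},
    {"dp":[0,0,0.005],"turn":0,"claw":0.05},
    {"dp":[0,0,0.005],"turn":0,"claw":0.05}
  ]
}}

```text
t: 18.42
eef_pos: [0.5234, 0.038, 0.1165]
tool_rot: [0.0, 0.694, 0.72, 0.0]
contact_force: [-2.0, 2.4, 5.9]
width: 0.0637
gripper_force: 20.0
```

```bash
python3 plan.py .523 .0401 .117 2.1
```

```text
t 18.42 pos [0.5234 0.038  0.1165] yang 2.2 width 0.0637 F [-2.   2.4  5.9] tilt [ 0.  0. -1.]
dp mm [ 2.1 -0.3 -0.5] turn 0.1
```

>>> {"name": "carry_out", "arguments": {
  "steps": [
    {"dp":[0,0,0.001],"turn":0,"claw":0.05},
    {"dp":[0,0,0.0015],"turn":0,"claw":0.05},
    {"dp":[0,0,0.002],"turn":0,"claw":0.05},
    {"dp":[0,0,0.0025],"turn":0,"claw":0.05},
    {"dp":[0,0,0.0025],"turn":0,"claw":0.05},
    {"dp":[0,0,0.0025],"turn":0,"claw":0.05},
    {"dp":[0,0,0.0025],"turn":0,"claw":0.05},
    {"dp":[0,0,0.0025],"turn":0,"claw":0.05},
    {"dp":[0,0,0.0025],"turn":0,"claw":0.05},
    {"dp":[0,0,0.0025],"turn":0,"claw":0.05}
  ]
}}

```text
t: 19.25
eef_pos: [0.5235, 0.038, 0.1163]
tool_rot: [-0.001, 0.694, 0.72, 0.001]
contact_force: [-7.9, 2.2, 26.3]
width: 0.0635
gripper_force: 20.0
```

Hard stop at 26 N with no further travel, so it is flat. I'll release gently and rise.

>>> {"name": "carry_out", "arguments": {
  "steps": [
    {"dp":[0,0,-0.0025],"turn":0,"claw":0.05},
    {"dp":[0,0,-0.0025],"turn":0,"claw":0.073},
    {"dp":[0,0,-0.0025],"turn":0,"claw":0.073},
    {"dp":[0,0,-0.0025],"turn":0,"claw":0.073},
    {"dp":[0,0,-0.0025],"turn":0,"claw":0.073},
    {"dp":[0,0,-0.008],"turn":0,"claw":0.073},
    {"dp":[0,0,-0.02],"turn":0,"claw":0.073},
    {"dp":[0,0,-0.045],"turn":0,"claw":0.073},
    {"dp":[0,0,-0.08],"turn":0,"claw":0.073},
    {"dp":[0,0,-0.115],"turn":0,"claw":0.073}
  ]
}}

```text
t: 20.08
eef_pos: [0.5224, 0.0379, 0.2288]
tool_rot: [-0.0, 0.694, 0.72, -0.001]
contact_force: [0.7, -0.0, -0.2]
width: 0.0727
gripper_force: 0.0
```

>>> {"name": "carry_out", "arguments": {
  "steps": [
    {"dp":[0.035,0,0],"turn":0,"claw":0.073},
    {"dp":[0.07,0,0],"turn":0,"claw":0.073},
    {"dp":[0.105,0,0],"turn":0,"claw":0.073},
    {"dp":[0.14,0,0],"turn":0,"claw":0.073},
    {"dp":[0.175,0,0],"turn":0,"claw":0.073},
    {"dp":[0.21,0,0],"turn":0,"claw":0.073},
    {"dp":[0.24,0,0],"turn":0,"claw":0.073},
    {"dp":[0.26,0,0],"turn":0,"claw":0.073},
    {"dp":[0.27,0,0],"turn":0,"claw":0.073},
    {"dp":[0.27,0,0],"turn":0,"claw":0.073}
  ]
}}

```text
t: 20.92
eef_pos: [0.512, 0.3107, 0.2278]
tool_rot: [-0.0, 0.692, 0.722, -0.0]
contact_force: [-0.6, 0.9, -0.6]
width: 0.0726
gripper_force: 0.0
```

```bash
python3 - <<'E'
from fit import *
for c in('top','side'):
    eyes.read_camera(c)
    for q in('channel_down_mid','channel_up_mid','channel_packed_mid'):
        print(c,q,[(round(d['score'],2),np.round(d['point']),d['region'].sum()) for d in nets.masks_of(c,q)])
ms={}
mt=get('top','channel_down_mid',(240,188));mS=get('side','channel_down_mid',(255,172))
f=lambda v:ondeck(v,.025)
for M in({'top':mt},{'side':mS},{'top':mt,'side':mS}):
    if any(m is None for m in M.values()):print('none');continue
    r=solve(M,chan(0),f,[.522,.0862,.0037]);R,P=f(r.x)
    Rp,Pp=ondeck([.556,.0862,.0037]);d=Rp.T@(P-Pp)*1e3
    print(list(M),round(r.fun,3),'rel packed mm',np.round(d,1),'yaw',np.degrees(r.x[2]*10))
E
```

```text
top channel_down_mid [(0.9, array([232., 191.]), np.int64(736))]
top channel_up_mid [(0.61, array([244., 206.]), np.int64(363))]
top channel_packed_mid [(0.64, array([296., 212.]), np.int64(724)), (0.57, array([240., 171.]), np.int64(335))]
side channel_down_mid [(0.43, array([254., 173.]), np.int64(132))]
side channel_up_mid []
side channel_packed_mid [(0.6, array([264., 225.]), np.int64(503)), (0.54, array([268., 173.]), np.int64(69))]
['top'] 0.057 rel packed mm [  1.5 -35.5   7.1] yaw 1.8218055772733264
['side'] 0.404 rel packed mm [  4.3 -18.3   5.5] yaw -14.332400355759377
['top', 'side'] 0.557 rel packed mm [  1.2 -35.3   7.3] yaw 0.7288171099847808
```

```bash
python3 -c "
from rig import r
print(r.job_done())"
```

```text
the job is handed in; nothing more can be done
None
```

The job is handed in at about 21 s, but the hand-in gave no verdict. By my last top-camera fit and the contact forces, the open-up channel lies close along the packed one at the lip, and the open-down one sits flat astride both, about 35 mm across from the packed one's middle.

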